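Sort full from empty tip tins by weight

ROBOT

A 6-joint arm with a two-finger parallel gripper is mounted at the origin on a cart in front of the work surface, level with it; the furniture and walls round the work are solid. World frame = base frame: x ahead of the robot, y to its left, z up, the work surface at z = 0. Lengths are in m, angles in rad, forces in N, time in s.
With the tool pointing down it reaches from about 0.275 to 0.75 m from the base axis. Payload 10.2 kg.
Tool frame: the origin (TCP) lies at the centre of the arm's flange, where the gripper is bolted on; the fingertips stand robot.nose_length ahead of it and the grasp point (between the pads) lies 147 mm ahead of it (robot.nose_length is the distance from the TCP to the fingertips, in m); y points along the fingers, x is the direction in which the jaws open and shut, and the axes are right-handed (so a half turn about y gives the same grasp; the last joint's range is limited). The gripper opens to 88 mm and grips with 3 to 60 N. Pads are 18 mm wide; open, the fingers measure 123 mm over their backs; the gripper's body (75 mm by 187 mm) begins 45 mm behind the grasp point.
Start: joints at [-1.538, 0.313, 1.498, -0, 1.331, -0.223], TCP at [0.133, -0.508, 0.405] pointing down, gripper open.
Joint ranges: [-2.94, 2.94], [-0.97, 2.17], [0.19, 2.56], [-1.23, 4.37], [0.02, 3.11], [-2.88, 2.88]. Speed limits (rad/s): [2.39, 2.39, 3.01, 3.14, 3.14, 3.14].

INTERFACE

Orientations are given as a 3x3 rotation matrix whose columns are the frame's x, y, z axes.
In Python, from plant import robot gives the robot as it stands. The module is installed in compiled form; this text tells all that it offers.
- The arm moves only by the shell command python3 -m pendant 'ROWS'. ROWS is JSON, one flat list of numbers, 7 for each row, row after row: the closure, from -1 (fully open) to 1 (shut), then the shift along the tool's x, y, z in mm, then the turn, a rotation vector about the tool's x, y, z in degrees. In form: [claw, tx, ty, tz, wx, wy, wz, claw, tx, ty, tz, wx, wy, wz, ...]. A call has 1 to 8 rows; each row shifts and turns the commanded pose from where the row before left it, along the tool's axes as they then stand; what a row does not reach is not made up. A row lasts 1/10 s, in which the tool goes at most 50 mm and 8.59 degrees, less where a joint would pass 70% of its speed; a pose out of reach is approached as far as the arm can. A call with a gripper value outside its range is refused whole. The fingers move at their own pace and stop on an object; the grip force is fixed at half the most. Time passes only in rows, so rows that do not move let the fingers close. It gives the time, the measured TCP pose, the force and the opening at its end, in the units of the state.
- robot.get_state(): the state, without advancing time (a new reading comes with each control period).
- robot.snapshot(name): name is "scene" or "top" or "wrist"; returns a dict with "image" (384x512x3 uint8, red, green, blue), "intrinsics" (3x3 intrinsics, pixels), "k1" (the pictures are not rectified: a ray, as slopes to the right and down, at radius r is drawn at 1 + k1 r^2 times it, then the intrinsics apply), "camera_from_world" (4x4, takes a point from world to camera coordinates). Camera axes: x right, y down, z forward; pixel columns grow to the right and rows downward; lengths in m; the calibration is good to about 2 mm. A picture is of the moment at which its call begins. There is no depth.
- robot.close_job(): hands the job in, once; it reports no verdict.
Trained networks look in a picture, given as the dict that the camera call returned (one of the last four; its "shot" number tells which), for a name from the list of things; names that differ only in an ending like _2 or _b are one class to them, and where a whole thing is asked for, a point or a joint stands for the part that bears it (a point fixed in the world has none). Each returns a list of dicts, best first, with "p" (0 to 1); they miss things now and then, are a little off and sometimes report something else, mostly with a low value. They report only what shows in the picture. A call takes as long as a camera call.
- robot.outline_of(picture, label): "pixels" (384x512 bool, what is visible of it) and "position" ([column, row] in pixels, amid what is visible of it).
- robot.place_of(picture, label): "position" ([column, row] in pixels: a listed point, or the origin of a listed thing).
The state is a dict: "time_s": time; "q": joint angles; "qvel": joint speeds; "joint_efforts": joint torques, N m; "tool_pos": TCP position; "tcp_rot": TCP orientation; "force": force on the tool from outside, world axes, zero at the start; "wrist_torque": the same for the moment, N m; "gripper_width": finger opening in m.
Only numpy, scipy, OpenCV 4.12 (cv2) and the standard library are available. Lean on these libraries where they do the work, as an engineer would, in place of code of your own. Each camera call takes 0.05 s, during which the arm holds its last target. There are 200 camera calls.

TASK

The three closed blue tins on the bench look alike, but some are full of dispensing tips and some are empty: lift each one to feel its weight, a full one being about four times as heavy as an empty one. Put the full tins in the green tray and the empty ones in the orange tray, each lying flat on the tray floor with its lid up. Keep the tins level, set them down gently and leave the amber and yellow jars alone.

Things in the scene. Friction and masses are not known exactly. Their poses are not given: they have to be found in the camera images.
- tin_a_center (a point): Centre (14 mm above the underside) of one of three outwardly identical dark-blue flat hinged tins of dispensing tips, 62 mm (its x) by 89 mm (its y) by 28 mm high, z up, lid latched shut. It is either full (350 to 510 g) or empty (70 to 115 g); only its weight tells (one or two of the three are full). Grasp it from above across its 62 mm width (fingers on the two long sides).
- tin_a: The same tin as tin_a_center; origin at the centre of its underside, axes as there.
- tin_b_center (a point): Centre (14 mm above the underside) of one of three outwardly identical dark-blue flat hinged tins of dispensing tips, 62 mm (its x) by 89 mm (its y) by 28 mm high, z up, lid latched shut. It is either full (350 to 510 g) or empty (70 to 115 g); only its weight tells (one or two of the three are full). Grasp it from above across its 62 mm width (fingers on the two long sides).
- tin_b: The same tin as tin_b_center; origin at the centre of its underside, axes as there.
- tin_c_center (a point): Centre (14 mm above the underside) of one of three outwardly identical dark-blue flat hinged tins of dispensing tips, 62 mm (its x) by 89 mm (its y) by 28 mm high, z up, lid latched shut. It is either full (350 to 510 g) or empty (70 to 115 g); only its weight tells (one or two of the three are full). Grasp it from above across its 62 mm width (fingers on the two long sides).
- tin_c: The same tin as tin_c_center; origin at the centre of its underside, axes as there.
- tray_green_floor (a point): Centre of the inner floor (3 mm above the bench) of the shallow green sorting tray for full tins. The tray is fixed; outside 105 mm (x) by 210 mm (y), inside 95 by 200 mm, flat floor, rim 12 mm above the bench (9 mm above the floor), z up. Two tins fit end to end, their long sides along its y, centred at about y = -48 and +48 mm.
- tray_green: The same green tray; origin on the bench under the floor's centre, axes as there. (Room: the grey push handle of the medal cart stands up to 0.2 m above the bench top beyond the bench's left edge, about x = 0.46, y = 0.3, and a red pail 0.16 m high stands beyond the green tray: pass clear of or above both.)
- tray_orange_floor (a point): Centre of the inner floor (3 mm above the bench) of the shallow orange sorting tray for empty tins. The tray is fixed; outside 105 mm (x) by 210 mm (y), inside 95 by 200 mm, flat floor, rim 12 mm above the bench (9 mm above the floor), z up. Two tins fit end to end, their long sides along its y, centred at about y = -48 and +48 mm.
- tray_orange: The same orange tray; origin on the bench under the floor's centre, axes as there.
- jar_resin: Bystander, to be left alone: amber resin jar with black cap, 43 mm across, 55 mm high; origin at the centre of its underside.
- jar_yellow: Bystander, to be left alone: yellow enamel jar with white cap, 38 mm across, 42 mm high; origin at the centre of its underside.

How it is judged:
By the outcome, as a careful person would: the job done as asked, in the order asked, and still so for the second after the job is handed in, with the robot touching nothing.
It also fails if it takes over 66 s, if anything falls off the work surface, if the arm or the gripper's body presses on something with over 40 N, if the wrist force passes 120 N, or if a joint passes its speed limit or range.

## Working session

There is one attempt and no reset: what is moved stays moved. The work goes in short steps, Python scripts to look and compute and a shell command to move; the robot and the scene stay as the last step left them, time stands still between calls to the robot, and variables do not carry over. Pictures are saved under pics/ and viewed, about 8 in all and at most 12, crops included, and the job is handed in when it is done.

```bash
mkdir -p pics; cat > h.py <<'E'
import numpy as np, cv2
from plant import robot
def snap(n,f=None):
    p=robot.snapshot(n)
    if f: cv2.imwrite('pics/'+f,p["image"][:,:,::-1])
    return p
def ray(p,uv):
    K=np.array(p["intrinsics"]);k=p["k1"]
    d=np.array([(uv[0]-K[0,2])/K[0,0],(uv[1]-K[1,2])/K[1,1]]);s=d.copy()
    for _ in range(20): s=d/(1+k*(s@s))
    T=np.array(p["camera_from_world"]);R=T[:3,:3]
    return -R.T@T[:3,3], R.T@np.array([s[0],s[1],1])
def onz(p,uv,z):
    o,d=ray(p,uv); return o+d*(z-o[2])/d[2]
def rect(p,mask,z):
    c=max(cv2.findContours(mask.astype(np.uint8),0,cv2.CHAIN_APPROX_NONE)[0],key=cv2.contourArea)[:,0]
    w=np.array([onz(p,u,z)[:2]*1000 for u in c],np.float32)
    return cv2.minAreaRect(w)
E
python3 - <<'E'
from h import *
s=robot.get_state();print(s,robot.nose_length)
for n in("top","scene"):
    p=snap(n,n+'0.png')
    for l,z in(("tin_a_center",.014),("tray_green_floor",.003),("tray_orange_floor",.003),("jar_resin",0),("jar_yellow",0)):
        for r in robot.place_of(p,l): print(n,l,round(r["p"],2),np.round(r["position"]),onz(p,r["position"],z).round(3))
    for l,z in(("tin_a",.028),("tray_green",.012),("tray_orange",.012)):
        for r in robot.outline_of(p,l):
            print(n,l,round(r["p"],2),r["pixels"].sum(),rect(p,r["pixels"],z))
E
```

```text
{'time_s': 0.0, 'q': array([-1.53840255e+00,  3.13445363e-01,  1.49841745e+00,  2.55855596e-05,
        1.33099993e+00, -2.23394719e-01]), 'qvel': array([-1.24549463e-03,  1.03640096e-03,  1.29564075e-04, -1.19638178e-04,
        1.13772656e-05,  4.76851030e-04]), 'joint_efforts': array([-1.51040444e-03, -4.02207863e+01, -2.52269179e+01,  6.93049422e-02,
        3.52791545e-02, -9.94708171e-05]), 'tool_pos': array([ 0.13282116, -0.50788523,  0.4041707 ]), 'tcp_rot': array([[ 2.53002428e-01, -1.62953366e-05,  9.67465643e-01],
       [-9.67464858e-01,  1.27022676e-03,  2.53002244e-01],
       [-1.23302351e-03, -9.99999193e-01,  3.05605290e-04]]), 'force': array([ 0.12815282, -0.65105527, -0.01185346]), 'wrist_torque': array([-0.05474327, -0.0412149 , -0.02704897]), 'gripper_width': 0.08829644836622744} 0.166
top tin_a_center 0.58 [250. 207.] [0.449 0.009 0.014]
top tray_green_floor 0.67 [344. 199.] [ 0.48  -0.286  0.003]
top tray_green_floor 0.27 [164. 141.] [0.651 0.289 0.003]
top tray_orange_floor 0.71 [206. 171.] [0.557 0.152 0.003]
top tray_orange_floor 0.4 [250. 207.] [0.448 0.008
[... 1167 characters left out ...]
1919937133789), (125.17896270751953, 81.92520904541016), 1.600443720817566)
scene tin_a 0.72 833 ((603.2774658203125, -21.104232788085938), (135.0491180419922, 78.82574462890625), 19.32916259765625)
scene tin_a 0.55 600 ((526.739013671875, -107.82697296142578), (98.80181121826172, 103.10395050048828), 70.5390396118164)
scene tray_green 0.79 1413 ((486.8143005371094, -278.177734375), (134.02188110351562, 234.51779174804688), 84.95438385009766)
scene tray_orange 0.61 699 ((586.574462890625, -37.48600769042969), (123.958984375, 75.0608139038086), 19.047325134277344)
scene tray_orange 0.59 2166 ((546.4407348632812, 154.20301818847656), (113.52349090576172, 225.76385498046875), 89.36209106445312)
```

View images.

View pics/top0.png

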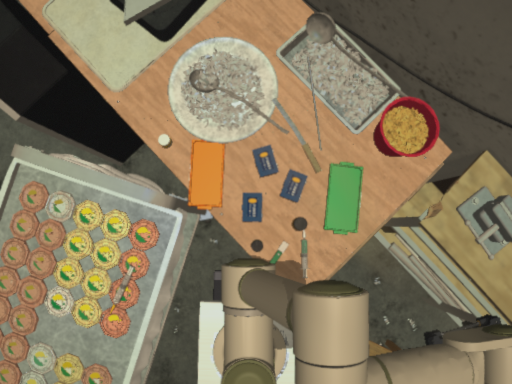

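View pics/scene0.png

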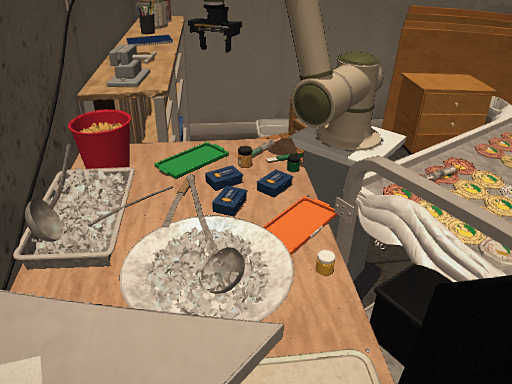

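The top view shows the tins at about (252,207), (293,184) and (264,161). The green tray is at (344,198) and the orange one at (206,174). The amber jar is at (300,223) and the yellow one at (165,141). In the scene view the fingers are above the back left and nothing stands over the tins. Next I go over the tins and look with the wrist camera.

```bash
cat >> h.py <<'E'
def goal(x,y,z,a):
    """mm, jaw-axis angle deg: turn about tool y, then shifts in the turned tool axes"""
    s=robot.get_state();R=s["tcp_rot"];c=np.degrees(np.arctan2(R[1,0],R[0,0]))
    t=(c-a+90)%180-90
    d=np.array([x,y,z])-s["tool_pos"]*1000
    f=np.radians(c-t);X=np.array([np.cos(f),np.sin(f)]);Z=np.array([-X[1],X[0]])
    print("t",round(s["time_s"],2),"pos",(s["tool_pos"]*1000).round(1),"ang",c.round(1),"tiltz",R[2].round(4),"F",s["force"].round(2),"w",round(s["gripper_width"]*1000,1),"\n turn wy",round(t,1),"then tx %.1f ty %.1f tz %.1f"%(X@d[:2],-d[2],Z@d[:2]), "dist",np.linalg.norm(d).round())
E
python3 -m pendant '[-1,0,0,0,0,8.5,0, -1,0,0,0,0,8.5,0, -1,-36,0,27,0,0,0, -1,-36,0,27,0,0,0, -1,-36,0,27,0,0,0, -1,-36,0,27,0,0,0, -1,-36,0,27,0,0,0, -1,-36,0,27,0,0,0]'
python3 -m pendant '[-1,-36,0,27,0,0,0, -1,-36,0,27,0,0,0, -1,-36,0,27,0,0,0, -1,-36,0,27,0,0,0, -1,-36,0,27,0,0,0, -1,-36,0,27,0,0,0, -1,-36,0,27,0,0,0, -1,0,0,0,0,0,0]'
python3 - <<'E'
from h import *
goal(500,-50,405,-92)
p=snap("wrist","w1.png");print(np.linalg.inv(p["camera_from_world"]).round(3))
for l,z in(("tin_a",.028),("tray_green",.012),("tray_orange",.012)):
    for r in robot.outline_of(p,l): print(l,round(r["p"],2),r["pixels"].sum(),rect(p,r["pixels"],z))
E
```

```text
time_s: 1.7
tool_pos: [0.3043, -0.2971, 0.4049]
tcp_rot: [[-0.041, 0.0, 0.999], [-0.999, -0.0, -0.041], [0.0, -1.0, 0.0]]
force: [0.3, -0.8, 0.7]
gripper_width: 0.088
time_s: 2.5
tool_pos: [0.5044, -0.0513, 0.4044]
tcp_rot: [[-0.036, 0.0, 0.999], [-0.999, 0.001, -0.036], [-0.001, -1.0, 0.0]]
force: [0.1, -0.5, -1.0]
gripper_width: 0.088
t 2.5 pos [504.4 -51.3 404.4] ang -92.1 tiltz [-8.e-04 -1.e+00  4.e-04] F [ 0.08 -0.5  -0.96] w 88.0 
 turn wy -0.1 then tx -1.2 ty -0.6 tz -4.4 dist 5.0
[[-0.037 -0.951 -0.306  0.583]
 [-0.999  0.035  0.011 -0.054]
 [-0.     0.306 -0.952  0.385]
 [ 0.     0.     0.     1.   ]]
tin_a 0.95 3891 ((591.3126831054688, -33.05524826049805), (88.28570556640625, 63.41471862792969), 18.134151458740234)
tin_a 0.78 3412 ((515.8921508789062, -122.20150756835938), (65.46280670166016, 90.8300552368164), 69.41361236572266)
tin_a 0.56 3003 ((448.1507263183594, 2.950021743774414), (95.7979507446289, 64.09464263916016), 1.355760097503662)
tray_green 0.7 12382 ((483.94500732421875, -280.15093994140625), (112.39366912841797, 228.29006958007812), 84.88165283203125)
tray_orange 0.59 13275 ((545.8199462890625, 148.39776611328125), (114.2386474609375, 216.64266967773438), 88.08678436279297)
tray_orange 0.57 12358 ((483.18505859375, -280.390869140625), (112.79389190673828, 227.8167266845703), 84.62896728515625)
```

View pics/w1.png

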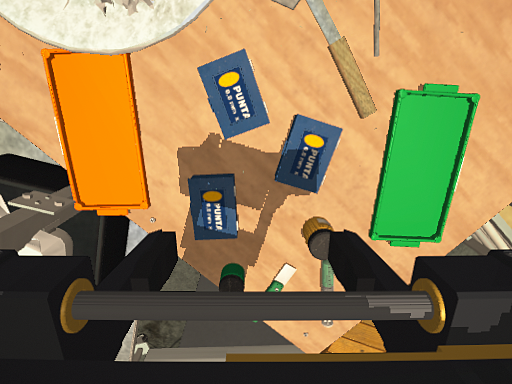

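The wrist view shows tins at (233,92), (308,153) and (214,206), the green tray at about (425,165) and the orange one at about (97,130). A knife handle lies at (352,75), clear of the tins. I'll refine the trays from their rim corners and the tins from their lids.

```bash
python3 - <<'E'
from h import *
p=snap("wrist")
hsv=cv2.cvtColor(p["image"],cv2.COLOR_RGB2HSV)
for n,lo,hi in(("green",(50,100,60),(75,255,255)),("orange",(5,215,150),(18,255,255))):
    m=cv2.inRange(hsv,lo,hi);m[250:]=0
    m=cv2.morphologyEx(m,cv2.MORPH_OPEN,np.ones((3,3)));big=cv2.morphologyEx(m,cv2.MORPH_CLOSE,np.ones((7,7)))
    big=cv2.morphologyEx(big,cv2.MORPH_OPEN,np.ones((45,45)))  # drop end tabs
    c=max(cv2.findContours(big,0,1)[0],key=cv2.contourArea);print(n,rect(p,big,.012),cv2.approxPolyDP(c,6,True)[:,0].tolist())
for n,cs in(("greenman",[(397,90),(478,95),(441,243),(372,238)]),("orangeman",[(45,52),(130,52),(148,208),(75,212)])):
    w=np.array([onz(p,c,.012)[:2]*1000 for c in cs]);print(n,w.round().tolist(),w.mean(0).round(1))
E
```

```text
green ((484.16326904296875, -281.5650939941406), (107.627685546875, 210.06527709960938), 86.28123474121094) [[395, 88], [376, 237], [438, 238], [465, 134], [465, 90]]
orange ((545.4331665039062, 149.97654724121094), (102.60616302490234, 200.59510803222656), 86.85415649414062) [[55, 54], [56, 133], [65, 143], [74, 207], [135, 207], [119, 54]]
greenman [[587.0, -241.0], [578.0, -346.0], [369.0, -332.0], [382.0, -227.0]] [ 479.  -286.7]
orangeman [[650.0, 190.0], [645.0, 86.0], [443.0, 95.0], [442.0, 201.0]] [545. 143.]
```

```bash

python3 -m pendant '[-1,-28,30,-28,0,-1,0, -1,-27,30,-28,0,0,0, -1,0,45,0,0,0,0, -1,0,45,0,0,0,0, -1,0,40,0,0,0,0, -1,0,20,0,0,0,0, -1,0,0,0,0,0,0]'
python3 - <<'E'
from h import *
goal(449.5,4.5,178,-91)
p=snap("wrist","w2.png")
for r in robot.outline_of(p,"tin_a"): print(round(r["p"],2),r["pixels"].sum(),rect(p,r["pixels"],.028))
E
```

```text
time_s: 3.45
tool_pos: [0.4476, 0.0013, 0.1929]
tcp_rot: [[-0.025, -0.005, 1.0], [-1.0, 0.001, -0.025], [-0.001, -1.0, -0.005]]
force: [-0.0, 0.3, -0.1]
gripper_width: 0.0879
t 3.45 pos [447.6   1.3 192.9] ang -91.4 tiltz [-0.0011 -1.     -0.0046] F [-0.01  0.34 -0.05] w 87.9 
 turn wy -0.4 then tx -3.2 ty 14.9 tz 1.8 dist 15.0
0.87 18052 ((517.3914184570312, -116.95696258544922), (74.49729919433594, 89.91653442382812), 70.8392333984375)
0.66 13597 ((454.9206237792969, 3.8133811950683594), (80.18230438232422, 63.437870025634766), 0.5426515936851501)
0.61 6920 ((563.1316528320312, -40.64555358886719), (31.483076095581055, 61.86527633666992), 17.64745330810547)
```

View pics/w2.png

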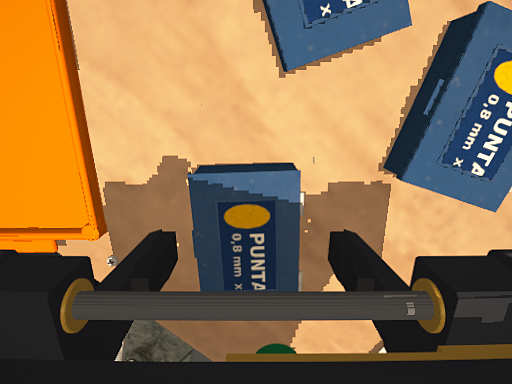

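The tin sits between the open fingers, with its lid from (190,165) to (300,290), and the jaws are square to it. Now I grip high, with the tips 12 mm up, and lift.

```bash

python3 -m pendant '[-1,-3,8,2,0,0,0, -1,0,7,0,0,0,0, -1,0,0,0,0,0,0, 1,0,0,0,0,0,0, 1,0,0,0,0,0,0, 1,0,0,0,0,0,0, 1,0,0,0,0,0,0, 1,0,0,0,0,0,0]'
python3 -m pendant '[1,0,0,0,0,0,0, 1,0,-8,0,0,0,0, 1,0,-15,0,0,0,0, 1,0,-30,0,0,0,0, 1,0,-30,0,0,0,0, 1,0,-20,0,0,0,0, 1,0,0,0,0,0,0, 1,0,0,0,0,0,0]'
python3 - <<'E'
from h import *
for i in range(3):
  p=snap("wrist",'w3.png');s=robot.get_state();print(s["force"].round(2),s["joint_efforts"].round(2))
goal(480.5,-284.5,250,-94)
goal(546,148.5,250,-92.5)
E
```

```text
time_s: 4.35
tool_pos: [0.4506, 0.005, 0.1799]
tcp_rot: [[-0.023, 0.0, 1.0], [-1.0, -0.0, -0.023], [0.0, -1.0, 0.0]]
force: [-0.8, -0.9, 1.7]
gripper_width: 0.0609
time_s: 5.15
tool_pos: [0.4502, 0.0052, 0.2821]
tcp_rot: [[-0.023, -0.001, 1.0], [-1.0, 0.0, -0.023], [-0.0, -1.0, -0.001]]
force: [-0.6, 0.5, -5.2]
gripper_width: 0.0605
[ 0.15 -0.07 -5.79] [ 5.000e-02 -3.789e+01 -2.244e+01  3.000e-02 -6.000e-02 -0.000e+00]
[-0.35 -0.06 -4.22] [ 4.000e-02 -3.747e+01 -2.212e+01  3.000e-02 -6.000e-02 -0.000e+00]
[-0.25 -0.61 -4.12] [ 4.000e-02 -3.716e+01 -2.194e+01  2.000e-02 -5.000e-02 -0.000e+00]
t 5.3 pos [450.3   5.1 281.5] ang -91.3 tiltz [-6.0e-04 -1.0e+00 -2.6e-03] F [-0.25 -0.61 -4.12] w 60.7 
 turn wy 2.7 then tx 286.8 ty 31.5 tz 50.4 dist 293.0
t 5.3 pos [450.3   5.1 281.5] ang -91.3 tiltz [-6.0e-04 -1.0e+00 -2.6e-03] F [-0.25 -0.61 -4.12] w 60.7 
 turn wy 1.2 then tx -147.4 ty 31.5 tz 89.4 dist 175.0
```

View pics/w3.png

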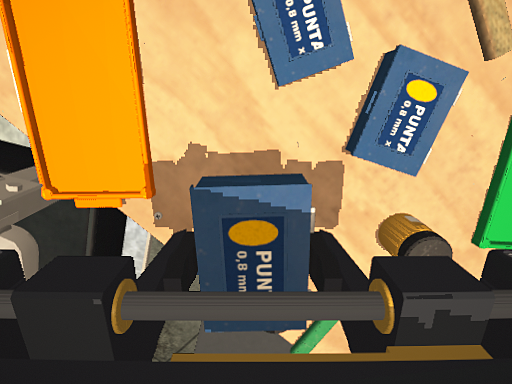

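The tin is held level between the pads and the force reads about -4.5 N, so this one is full and goes to the green tray (far slot).

```bash

python3 -m pendant '[1,16,0,5,0,2.7,0, 1,32,0,11,0,0,0, 1,40,0,14,0,0,0, 1,40,0,14,0,0,0, 1,40,0,14,0,0,0, 1,40,0,14,0,0,0, 1,40,10,14,0,0,0, 1,26,20,9,0,0,0]'
python3 -m pendant '[1,13,20,4,0,0,0, 1,0,20,0,0,0,0, 1,0,0,0,0,0,0, 1,0,0,0,0,0,0]'
python3 - <<'E'
from h import *
p=snap("wrist",'w4.png');s=robot.get_state()
goal(528.5,-288,184,-94)
zl=s["tool_pos"][2]-.180+.028
for u in((200,186),(251,186),(300,186)): print(onz(p,u,zl).round(4))
for r in robot.outline_of(p,"tin_a")[:3]: print(round(r["p"],2),r["position"],rect(p,r["pixels"],zl))
E
```

```text
time_s: 6.1
tool_pos: [0.5271, -0.2776, 0.2521]
tcp_rot: [[-0.072, 0.001, 0.997], [-0.997, -0.001, -0.072], [0.001, -1.0, 0.001]]
force: [-0.2, 0.5, -3.2]
gripper_width: 0.0604
time_s: 6.5
tool_pos: [0.5298, -0.2878, 0.2122]
tcp_rot: [[-0.07, -0.001, 0.998], [-0.998, 0.001, -0.07], [-0.001, -1.0, -0.001]]
force: [0.3, 0.2, -3.2]
gripper_width: 0.0605
t 6.55 pos [ 530.  -287.8  213.2] ang -94.0 tiltz [ 2.e-04 -1.e+00  3.e-04] F [ 0.65 -0.71 -3.4 ] w 60.3 
 turn wy -0.0 then tx 0.3 ty 29.2 tz -1.5 dist 29.0
[ 0.571  -0.2653  0.0612]
[ 0.5693 -0.2901  0.0612]
[ 0.5676 -0.3138  0.0612]
0.74 [252.7, 236.3] ((542.0411987304688, -289.38580322265625), (62.01300811767578, 66.84129333496094), 86.91722869873047)
0.62 [35.5, 227.7] ((547.7396240234375, -176.77731323242188), (40.958091735839844, 53.912994384765625), 70.05635833740234)
```

View pics/w4.png

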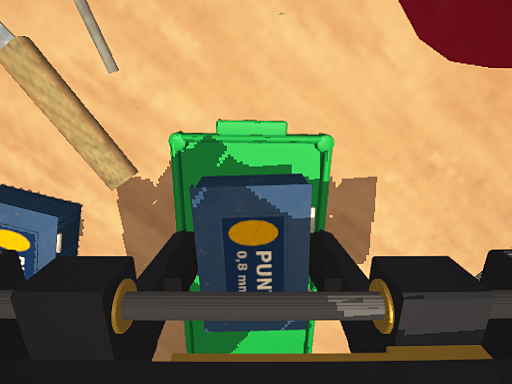

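```bash
python3 - <<'E'
from h import *
p=snap("wrist")
w=[onz(p,u,.012)[:2]*1000 for u in((170,136),(333,136),(250,136))];print(np.round(w))
m=(w[0]+w[1])/2;u=np.array([.9976,-.0698]);print("tray centre",m-105*u,"slot",m-57*u,np.linalg.norm(w[0]-w[1]))
E
```

```text
[[ 592. -240.]
 [ 584. -344.]
 [ 588. -291.]]
tray centre [ 483.28437116 -284.5329512 ] slot [ 531.16917116 -287.8833512 ] 104.1514241315135
```

```bash

python3 -m pendant '[1,0,12,3,0,0,0, 1,0,9,0,0,0,0, 1,0,4,0,0,0,0, 1,0,2,0,0,0,0, 1,0,1,0,0,0,0, 1,0,1,0,0,0,0, 1,0,0,0,0,0,0, 1,0,0,0,0,0,0]'
```

```text
time_s: 7.45
tool_pos: [0.5328, -0.2883, 0.1839]
tcp_rot: [[-0.071, 0.0, 0.998], [-0.998, -0.0, -0.071], [0.0, -1.0, 0.0]]
force: [0.0, 0.8, -5.0]
gripper_width: 0.0606
```

```bash

python3 -m pendant '[1,0,0.7,0,0,0,0, 1,0,0.6,0,0,0,0, 1,0,0,0,0,0,0]'
python3 -m pendant '[-1,0,0,0,0,0,0, -1,0,0,0,0,0,0, -1,0,0,0,0,0,0, -1,0,0,0,0,0,0, -1,0,-15,0,0,0,0, -1,0,-40,0,0,0,0, -1,0,-40,0,0,0,0]'
python3 - <<'E'
from h import *
goal(516.5,-121.5,230,-109)
E
```

```text
time_s: 7.75
tool_pos: [0.5329, -0.2882, 0.1829]
tcp_rot: [[-0.07, 0.0, 0.998], [-0.998, -0.0, -0.07], [0.0, -1.0, 0.0]]
force: [-1.7, 1.0, 0.9]
gripper_width: 0.0604
time_s: 8.45
tool_pos: [0.5327, -0.2881, 0.2793]
tcp_rot: [[-0.071, -0.0, 0.998], [-0.998, 0.0, -0.071], [-0.0, -1.0, -0.0]]
force: [0.6, 0.9, -0.0]
gripper_width: 0.0882
t 8.45 pos [ 532.7 -288.1  279.3] ang -94.0 tiltz [-3.e-04 -1.e+00 -4.e-04] F [ 0.57  0.86 -0.01] w 88.2 
 turn wy 15.0 then tx -152.3 ty 49.3 tz -69.5 dist 175.0
```

```bash

python3 -m pendant '[-1,0,0,0,0,7.5,0, -1,0,0,0,0,7.5,0, -1,-38,0,-17,0,0,0, -1,-38,0,-17,0,0,0, -1,-38,20,-18,0,0,0, -1,-38,29,-18,0,0,0, -1,0,30,0,0,0,0, -1,0,0,0,0,0,0]'
python3 - <<'E'
from h import *
p=snap("wrist",'w5.png')
goal(516.5,-121.5,180,-109)
for r in robot.outline_of(p,"tin_a")[:3]: print(round(r["p"],2),r["position"],rect(p,r["pixels"],.028))
E
```

```text
time_s: 9.25
tool_pos: [0.5157, -0.1215, 0.1973]
tcp_rot: [[-0.325, -0.004, 0.946], [-0.946, 0.002, -0.325], [-0.001, -1.0, -0.005]]
force: [0.9, -0.4, 0.1]
gripper_width: 0.0883
t 9.3 pos [ 516.4 -122.5  199.3] ang -109.0 tiltz [-1.0e-04 -1.0e+00 -1.4e-03] F [-0.11 -1.2   0.32] w 88.4 
 turn wy -0.0 then tx -1.0 ty 19.3 tz -0.2 dist 19.0
0.8 [64.8, 165.2] ((592.7274169921875, -37.418792724609375), (89.25436401367188, 73.41582489013672), 18.13726234436035)
0.68 [253.5, 225.1] ((521.5240478515625, -124.50709533691406), (63.59613800048828, 84.56270599365234), 70.73583984375)
0.67 [488.4, 132.0] ((528.4378051757812, -257.9312744140625), (29.0925235748291, 92.23019409179688), 86.71330261230469)
```

View pics/w5.png

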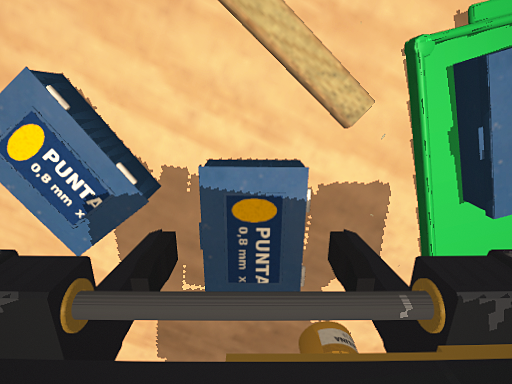

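Tin 2 is centred between the fingers (lid columns 200–306). Tin 3's nearest corner is close to the left finger, so I part-close the fingers before going down.

```bash

python3 -m pendant '[-0.72,-1,0,0,0,0,0, -0.72,0,0,0,0,0,0, -0.72,0,9,0,0,0,0, -0.72,0,9,0,0,0,0, -0.72,0,1.5,0,0,0,0, 1,0,0,0,0,0,0, 1,0,0,0,0,0,0, 1,0,0,0,0,0,0]'
python3 -m pendant '[1,0,0,0,0,0,0, 1,0,-8,0,0,0,0, 1,0,-15,0,0,0,0, 1,0,-30,0,0,0,0, 1,0,-30,0,0,0,0, 1,0,-17,0,0,0,0, 1,0,0,0,0,0,0, 1,0,0,0,0,0,0]'
python3 - <<'E'
from h import *
for i in range(4):
  p=snap("wrist");s=robot.get_state();print(s["force"].round(2))
goal(433,-281.5,250,-94)
goal(594,146,280,-92.5)
E
```

```text
time_s: 10.15
tool_pos: [0.5167, -0.1217, 0.1796]
tcp_rot: [[-0.326, 0.0, 0.945], [-0.945, -0.0, -0.326], [0.0, -1.0, 0.0]]
force: [0.7, 0.1, -2.2]
gripper_width: 0.0601
time_s: 10.95
tool_pos: [0.5164, -0.1215, 0.279]
tcp_rot: [[-0.326, -0.001, 0.945], [-0.945, 0.0, -0.326], [-0.0, -1.0, -0.001]]
force: [0.3, 0.1, -4.7]
gripper_width: 0.0605
[ 0.6  -0.15 -5.14]
[ 0.14 -0.4  -4.47]
[ 0.2  -0.02 -4.56]
[ 0.12  0.27 -4.52]
t 11.15 pos [ 516.5 -121.6  278.4] ang -109.0 tiltz [-3.0e-04 -1.0e+00 -2.2e-03] F [ 0.12  0.27 -4.52] w 60.3 
 turn wy -15.0 then tx 165.4 ty 28.4 tz -72.1 dist 183.0
t 11.15 pos [ 516.5 -121.6  278.4] ang -109.0 tiltz [-3.0e-04 -1.0e+00 -2.2e-03] F [ 0.12  0.27 -4.52] w 60.3 
 turn wy -16.5 then tx -270.7 ty -1.6 tz 65.8 dist 279.0
```

Tin 2 also weighs about 4.6 N, so it is full and goes to the green tray's near slot.

```bash

python3 -m pendant '[1,0,0,0,0,-4,0, 1,0,0,0,0,-7,0, 1,15,0,-6,0,-4,0, 1,30,0,-14,0,0,0, 1,40,0,-17,0,0,0, 1,40,0,-17,0,0,0, 1,27,0,-12,0,0,0, 1,13,15,-6,0,0,0]'
python3 -m pendant '[1,0,25,0,0,0,0, 1,0,20,0,0,0,0, 1,0,0,0,0,0,0, 1,0,0,0,0,0,0]'
python3 - <<'E'
from h import *
p=snap("wrist",'w6.png');s=robot.get_state()
goal(433,-281.5,183,-94)
print(s["tool_pos"][2]-.180+.028)
E
```

```text
time_s: 11.95
tool_pos: [0.4313, -0.283, 0.2652]
tcp_rot: [[-0.073, 0.002, 0.997], [-0.997, -0.002, -0.073], [0.002, -1.0, 0.002]]
force: [0.8, 0.3, -4.6]
gripper_width: 0.0603
time_s: 12.35
tool_pos: [0.4323, -0.2807, 0.2197]
tcp_rot: [[-0.07, -0.0, 0.998], [-0.998, 0.0, -0.07], [-0.0, -1.0, -0.0]]
force: [1.1, -0.1, -4.2]
gripper_width: 0.0604
t 12.4 pos [ 432.5 -280.7  220.2] ang -94.0 tiltz [ 6.e-04 -1.e+00  7.e-04] F [ 0.06 -0.44 -4.11] w 60.4 
 turn wy -0.0 then tx 0.7 ty 37.2 tz 0.6 dist 37.0
0.06822888653808656
```

View pics/w6.png

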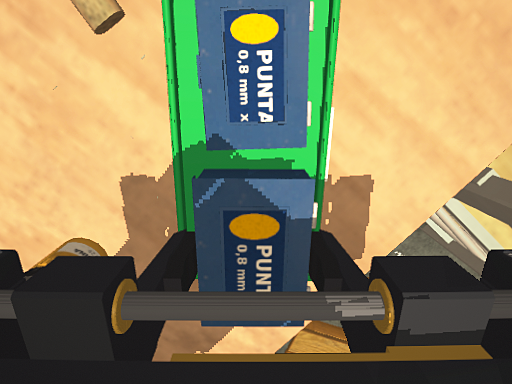

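Tin 1 lies in the far half of the green tray, its near edge at row ~150. Tin 2 hangs over the near half with its lid's far edge at row ~182. I'll check the gap.

```bash
python3 - <<'E'
from h import *
p=snap("wrist")
for n,u,z in(("t1 near lid",(258,150),.031),("t1 L",(208,153),.031),("t1 R",(307,146),.031),("held far lid",(252,182),.0682),("held far bottom",(255,170),.0402),("held L",(194,180),.0682),("held R",(312,180),.0682),("rim L out",(175,150),.012),("rim R out",(326,150),.012)):
    print(n,onz(p,u,z).round(4)[:2])
E
```

```text
t1 near lid [ 0.4831 -0.2882]
t1 L [ 0.4835 -0.2579]
t1 R [ 0.4835 -0.3177]
held far lid [ 0.4739 -0.2839]
held far bottom [ 0.4731 -0.2856]
held L [ 0.4769 -0.2558]
held R [ 0.4728 -0.3131]
rim L out [ 0.484  -0.2328]
rim R out [ 0.4768 -0.3339]
```

```bash

python3 -m pendant '[1,0,12,3,0,0,0, 1,0,13,0,0,0,0, 1,0,6,0,0,0,0, 1,0,3,0,0,0,0, 1,0,1,0,0,0,0, 1,0,1,0,0,0,0, 1,0,0,0,0,0,0]'
python3 -m pendant '[1,0,0.6,0,0,0,0, 1,0,0.5,0,0,0,0, 1,0,0,0,0,0,0]'
```

```text
time_s: 13.15
tool_pos: [0.4353, -0.2809, 0.1837]
tcp_rot: [[-0.071, 0.0, 0.998], [-0.998, -0.0, -0.071], [0.0, -1.0, 0.0]]
force: [0.1, -0.2, -4.4]
gripper_width: 0.0604
time_s: 13.45
tool_pos: [0.4353, -0.2809, 0.1826]
tcp_rot: [[-0.071, 0.0, 0.998], [-0.998, -0.0, -0.071], [0.0, -1.0, 0.0]]
force: [-0.2, 0.4, -3.4]
gripper_width: 0.0603
```

```bash

python3 -m pendant '[1,0,0.5,0,0,0,0, 1,0,0,0,0,0,0]'
python3 -m pendant '[-1,0,0,0,0,0,0, -1,0,0,0,0,0,0, -1,0,0,0,0,0,0, -1,0,0,0,0,0,0, -1,0,-15,0,0,0,0, -1,0,-40,0,0,0,0, -1,0,-40,0,0,0,0, -1,0,-20,0,0,0,0]'
python3 - <<'E'
from h import *
goal(592,-33,230,-72.5)
E
```

```text
time_s: 13.65
tool_pos: [0.4353, -0.2809, 0.1826]
tcp_rot: [[-0.07, 0.0, 0.998], [-0.998, -0.0, -0.07], [0.0, -1.0, 0.0]]
force: [-4.3, 1.9, 5.1]
gripper_width: 0.0605
time_s: 14.45
tool_pos: [0.4354, -0.281, 0.3001]
tcp_rot: [[-0.07, 0.003, 0.998], [-0.998, -0.003, -0.07], [0.003, -1.0, 0.003]]
force: [-0.3, -0.0, -1.5]
gripper_width: 0.0881
t 14.45 pos [ 435.4 -281.   300.1] ang -94.0 tiltz [ 0.0028 -1.      0.0033] F [-0.3  -0.04 -1.51] w 88.1 
 turn wy -21.5 then tx -189.4 ty 70.1 tz 223.9 dist 302.0
```

```bash

python3 -m pendant '[-1,0,0,0,0,-8,0, -1,0,0,0,0,-8,0, -1,0,0,0,0,-5.5,0, -1,-27,0,32,0,0,0, -1,-27,0,32,0,0,0, -1,-27,0,32,0,0,0, -1,-27,0,32,0,0,0, -1,-27,10,32,0,0,0]'
python3 -m pendant '[-1,-27,30,32,0,0,0, -1,-27,30,32,0,0,0, -1,0,30,0,0,0,0, -1,0,0,0,0,0,0]'
python3 - <<'E'
from h import *
p=snap("wrist",'w7.png')
goal(592,-33,180,-72.5)
for r in robot.outline_of(p,"tin_a")[:3]: print(round(r["p"],2),r["position"],rect(p,r["pixels"],.028))
E
```

```text
time_s: 15.25
tool_pos: [0.5483, -0.1026, 0.2879]
tcp_rot: [[0.3, 0.002, 0.954], [-0.954, -0.001, 0.3], [0.002, -1.0, 0.002]]
force: [1.7, -0.4, -0.1]
gripper_width: 0.0881
time_s: 15.65
tool_pos: [0.5901, -0.0343, 0.1949]
tcp_rot: [[0.302, -0.007, 0.953], [-0.953, 0.002, 0.302], [-0.004, -1.0, -0.006]]
force: [-0.2, 0.3, -0.0]
gripper_width: 0.0883
t 15.7 pos [590.6 -35.3 197.5] ang -72.5 tiltz [-0.0017 -1.     -0.0029] F [-0.16 -0.07  1.48] w 88.3 
 turn wy -0.0 then tx -1.7 ty 17.5 tz 2.1 dist 18.0
0.73 [250.1, 222.8] ((597.3409423828125, -30.804054260253906), (83.71916961669922, 63.498008728027344), 18.057342529296875)
```

View pics/w7.png

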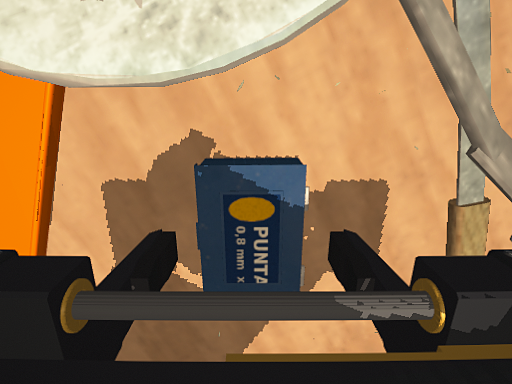

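Tin 3 is centred between the fingers (columns 196–306), with the plate and ladle well ahead and the knife to the right. I'll grip and weigh it.

```bash

python3 -m pendant '[-1,-2,9,2,0,-0.5,0, -1,0,8,0,0,0,0, -1,0,1,0,0,0,0, 1,0,0,0,0,0,0, 1,0,0,0,0,0,0, 1,0,0,0,0,0,0, 1,0,0,0,0,0,0, 1,0,0,0,0,0,0]'
python3 -m pendant '[1,0,0,0,0,0,0, 1,0,-8,0,0,0,0, 1,0,-15,0,0,0,0, 1,0,-30,0,0,0,0, 1,0,-30,0,0,0,0, 1,0,-17,0,0,0,0, 1,0,0,0,0,0,0, 1,0,0,0,0,0,0]'
python3 - <<'E'
from h import *
for i in range(4):
  p=snap("wrist");s=robot.get_state();print(s["force"].round(2))
goal(546,148.5,250,-92.5)
E
```

```text
time_s: 16.55
tool_pos: [0.5923, -0.0329, 0.181]
tcp_rot: [[0.308, 0.0, 0.951], [-0.951, -0.0, 0.308], [0.0, -1.0, 0.0]]
force: [0.0, -0.5, 2.2]
gripper_width: 0.0606
time_s: 17.35
tool_pos: [0.592, -0.0329, 0.2807]
tcp_rot: [[0.308, 0.0, 0.951], [-0.951, 0.0, 0.308], [-0.0, -1.0, 0.0]]
force: [-0.6, 0.3, -1.8]
gripper_width: 0.0606
[ 0.2   0.51 -0.64]
[-0.44 -0.25 -1.43]
[-0.3  -0.25 -0.58]
[ 0.56  0.35 -0.55]
t 17.55 pos [592.  -32.9 279.6] ang -72.0 tiltz [-0.0011 -1.     -0.0016] F [ 0.56  0.35 -0.55] w 60.5 
 turn wy 20.5 then tx -179.2 ty 29.6 tz -53.9 dist 189.0
```

Tin 3 reads only about 0.8 N, so it is empty and goes to the orange tray.

```bash

python3 -m pendant '[1,0,0,0,0,5,0, 1,0,0,0,0,8,0, 1,0,0,0,0,7.5,0, 1,-20,0,-6,0,0,0, 1,-35,0,-10,0,0,0, 1,-35,0,-11,0,0,0, 1,-35,0,-11,0,0,0, 1,-35,0,-10,0,0,0]'
python3 -m pendant '[1,-19,20,-6,0,0,0, 1,0,25,0,0,0,0, 1,0,15,0,0,0,0, 1,0,0,0,0,0,0, 1,0,0,0,0,0,0]'
python3 - <<'E'
from h import *
p=snap("wrist",'w8.png')
goal(546,148.5,183.5,-92.5)
E
```

```text
time_s: 18.35
tool_pos: [0.5507, 0.1303, 0.2801]
tcp_rot: [[-0.045, -0.001, 0.999], [-0.999, -0.0, -0.045], [0.0, -1.0, -0.001]]
force: [0.6, 0.4, -1.6]
gripper_width: 0.0603
time_s: 18.85
tool_pos: [0.5463, 0.1482, 0.2208]
tcp_rot: [[-0.045, -0.0, 0.999], [-0.999, -0.0, -0.045], [0.0, -1.0, -0.0]]
force: [0.2, -0.2, -0.2]
gripper_width: 0.0603
t 18.9 pos [546.5 148.2 221.3] ang -92.6 tiltz [-1.e-04 -1.e+00  9.e-04] F [ 0.03 -0.5  -0.79] w 60.4 
 turn wy -0.1 then tx -0.3 ty 37.8 tz -0.5 dist 38.0
```

View pics/w8.png

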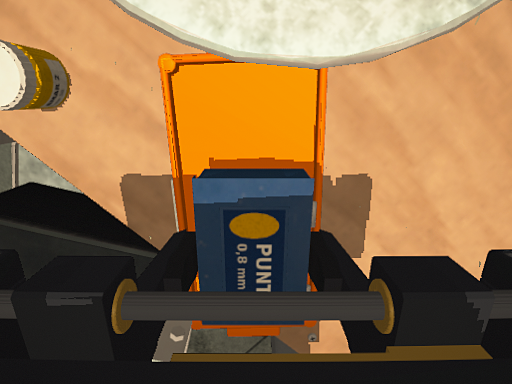

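The tin hangs level over the orange tray. I'll check that it is centred between the rims (columns ~174 and ~322 near row 170).

```bash
python3 - <<'E'
from h import *
p=snap("wrist")
for n,u,z in(("rim far L",(163,63),.012),("rim far R",(326,66),.012),("rim L",(173,160),.012),("rim R",(323,160),.012),("tin L",(194,179),.068),("tin R",(312,179),.068)):
    print(n,onz(p,u,z).round(4)[:2])
E
```

```text
rim far L [0.6509 0.1986]
rim far R [0.6445 0.0977]
rim L [0.5898 0.2002]
rim R [0.5852 0.0979]
tin L [0.5904 0.1747]
tin R [0.5878 0.1168]
```

```bash

python3 -m pendant '[1,-2,12,0,0,0,0, 1,0,13,0,0,0,0, 1,0,7,0,0,0,0, 1,0,3,0,0,0,0, 1,0,1,0,0,0,0, 1,0,0.5,0,0,0,0, 1,0,0,0,0,0,0, 1,0,0,0,0,0,0]'
```

```text
time_s: 19.75
tool_pos: [0.5464, 0.1503, 0.1845]
tcp_rot: [[-0.044, 0.001, 0.999], [-0.999, 0.0, -0.044], [-0.0, -1.0, 0.001]]
force: [-0.3, 0.3, -0.7]
gripper_width: 0.0603
```

```bash

python3 -m pendant '[1,0,0.5,0,0,0,0, 1,0,0.3,0,0,0,0, 1,0,0,0,0,0,0]'
```

```text
time_s: 20.05
tool_pos: [0.5464, 0.1503, 0.1839]
tcp_rot: [[-0.044, 0.001, 0.999], [-0.999, -0.0, -0.044], [0.0, -1.0, 0.001]]
force: [-2.3, -0.2, 4.8]
gripper_width: 0.0601
```

Contact is felt, so I open, rise and back away to look.

```bash

python3 -m pendant '[-1,0,0,0,0,0,0, -1,0,0,0,0,0,0, -1,0,0,0,0,0,0, -1,0,0,0,0,0,0, -1,0,-15,0,0,0,0, -1,0,-40,0,0,0,0, -1,0,-40,0,0,0,0, -1,0,-40,0,0,0,0]'
python3 -m pendant '[-1,25,-20,-10,0,0,0, -1,40,-20,-10,0,0,0, -1,40,-20,-10,0,0,0, -1,40,-20,-10,0,0,0, -1,40,0,-10,0,0,0, -1,20,0,0,0,0,0, -1,0,0,0,0,0,0]'
python3 - <<'E'
from h import *
goal(546,0,400,-92.5)
a=snap("wrist");b=snap("scene")
cv2.imwrite('pics/f.png',np.vstack([a["image"][:290],cv2.resize(b["image"][110:310,110:366],(512,300))])[:,:,::-1])
for r in robot.outline_of(a,"tin_a")[:4]: print(round(r["p"],2),r["position"],rect(a,r["pixels"],.031))
E
```

```text
time_s: 20.85
tool_pos: [0.5461, 0.1503, 0.3199]
tcp_rot: [[-0.044, -0.0, 0.999], [-0.999, -0.0, -0.044], [0.0, -1.0, -0.0]]
force: [0.2, -0.5, -0.5]
gripper_width: 0.0882
time_s: 21.55
tool_pos: [0.487, -0.0542, 0.3985]
tcp_rot: [[-0.048, 0.0, 0.999], [-0.999, -0.0, -0.048], [0.0, -1.0, 0.0]]
force: [0.2, -0.7, 0.3]
gripper_width: 0.0882
t 21.55 pos [487.  -54.2 398.5] ang -92.7 tiltz [ 4.e-04 -1.e+00  4.e-04] F [ 0.21 -0.71  0.3 ] w 88.2 
 turn wy -0.2 then tx -56.8 ty -1.5 tz 56.6 dist 80.0
0.75 [437.7, 123.3] ((528.4651489257812, -283.3201599121094), (75.66407012939453, 89.3462142944336), 87.39414978027344)
0.67 [87.3, 124.7] ((544.7438354492188, 143.51808166503906), (72.5675277709961, 88.37897491455078), 88.03340148925781)
0.63 [422.1, 195.8] ((436.5942687988281, -275.9808349609375), (75.34436798095703, 93.6751708984375), 86.31230163574219)
```

View pics/f.png

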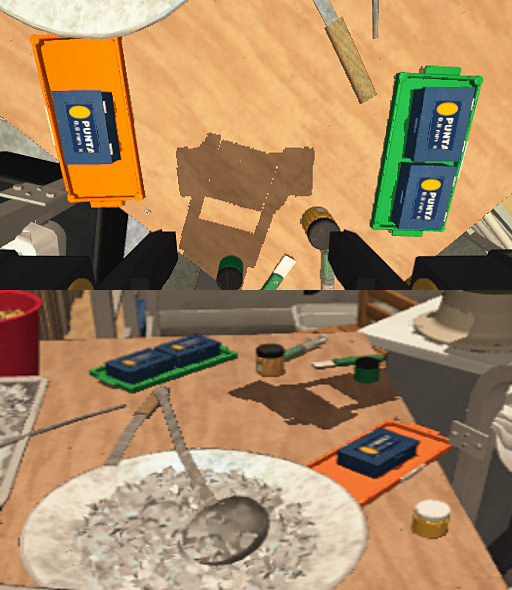

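In the final picture, two tins lie flat end to end in the green tray (437,123 and 422,196) and one lies flat in the orange tray (87,125). The jars stand untouched and the arm is clear.

```bash
python3 -c "
from plant import robot;print(robot.close_job())"
```

```text
the job is handed in; nothing more can be done
None
```

I weighed and sorted all three tins, then handed the job in at about 21.7 s on the robot's clock.

| Tin (start position) | Weight felt | Result | Placed in |
|---|---|---|---|
| Nearest the robot | 3.2–5.8 N | full | green tray, far slot |
| Right-hand | about 4.6 N | full | green tray, near slot |
| Far | about 0.8 N | empty | orange tray, centre |

- **Final check:** The last wrist and scene pictures showed all three tins flat in their trays with lids up. The amber and yellow jars were standing as before, and the gripper was open and well clear at about 0.4 m.
- **Set-down:** Each tin was lowered in small steps until it touched. The highest contact force I read was about 7 N.
- **Readings that varied:** Force readings were noisy, by about 1 N. The first tin read only 3.2–3.4 N once while hovering over the tray, still far above an empty tin. No checks failed.

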